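# Fetch the solder reel from behind the bottles

### The job

The solder stand is empty and the new reel of solder stands at the back of the plywood tray, shut in behind two bottles and a spray can. Stand all three of these on the rubber mat to get at the reel, then take the reel out and lower it over the spindle of the stand until it sits flat on the base; after that put the bottles and the can back into the tray, each upright on the very spot where it stood before. Keep everything upright, and leave the little tin, the multimeter and the iron where they are.

Things in the scene. Friction and masses are not known exactly. Their poses are not given: they have to be found in the camera images.
- tray: Open plywood tray fixed to the bench, 150 mm (its x) by 250 mm (its y), rim 21 mm high, walls and floor 5 mm thick: things in it stand 5 mm above the bench. Origin: centre of its underside; x points away from the robot. The reel stands at the back of it; the tall containers stand close round it, one in front and one at either side, a little forward.
- mat: Dark rubber mat fixed flat on the bench, 270 mm (its x) by 150 mm (its y), 3 mm thick, empty at the start. Origin: centre of its underside.
- stand: Solder reel stand, fixed: a dark steel disc 90 mm across and 8 mm thick with an upright steel spindle 9 mm thick in its centre, whose tip is 62 mm above the bench. Origin: centre of its underside, z up along the spindle.
- reel: Reel of solder wire lying flat (axis upright): black flanges 56 mm across with bare grey metal wire wound nearly to their edge, 45 mm high, a 24 mm hole through the middle, about 0.25 kg. Origin: centre of its underside, z up.
- pump_bottle: White round plastic bottle with a steel pump dish on top, 52 mm across, straight sides up to 104 mm, 136 mm high in all, about 0.2 kg. Origin: centre of its underside, z up.
- spray_can: Bare aluminium spray can with a small black nozzle on top, 51 mm across, straight sides up to 110 mm, 138 mm high in all, about 0.2 kg. Origin: centre of its underside, z up.
- square_bottle: Grey square plastic bottle, 48 mm by 48 mm (sides along its x and y), straight sides up to 102 mm, with a black screw cap to 127 mm, about 0.2 kg. Origin: centre of its underside, z up.
- tin: Bystander: little flat round tin with a brass lid, 34 mm across, 20 mm high, loose in a front corner of the tray. Origin: centre of its underside.
- multimeter: Bystander: yellow and black multimeter lying face up on the bench beyond the work, 78 by 160 mm, 47 mm high. Origin: centre of its underside; y is its length.
- iron_stand: Bystander: soldering iron in a wire coil holder on a dark steel base 85 by 150 mm, the blue handle rising to about 145 mm and reaching 75 mm out past the base on its -y side, on the bench beyond the work. Origin: centre of its underside.
There are look-alikes about, which are no part of the job. What is shaped like the pump_bottle but green is not meant.

How it is judged:
On the way, in this order (a step that is already met when the one before it is completed fails the run):
1. both bottles and the spray can stand on the mat, the reel still in the tray (x of pump_bottle in the frame of mat between -0.125 and 0.125 m and y of pump_bottle in the frame of mat between -0.065 and 0.065 m and z of each of pump_bottle, spray_can, square_bottle in the frame of mat below 0.009 m and angle between each of pump_bottle, spray_can, square_bottle's own z axis and vertical below 0.12 rad and linear speed of each of pump_bottle, spray_can, square_bottle below 0.05 m/s and x of spray_can in the frame of mat between -0.125 and 0.125 m and y of spray_can in the frame of mat between -0.065 and 0.065 m and x of square_bottle in the frame of mat between -0.125 and 0.125 m and y of square_bottle in the frame of mat between -0.065 and 0.065 m and distance of reel from where it was at the start of the episode below 0.04 m), for 0.2 s.
2. the reel is over the spindle, flat on the stand, while the three still stand on the mat (horizontal distance between reel and stand below 0.01 m and z of reel in the frame of stand below 0.012 m and angle between reel's own z axis and vertical below 0.1 rad and linear speed of reel below 0.03 m/s and x of pump_bottle in the frame of mat between -0.125 and 0.125 m and y of pump_bottle in the frame of mat between -0.065 and 0.065 m and z of each of pump_bottle, spray_can, square_bottle in the frame of mat below 0.009 m and angle between each of pump_bottle, spray_can, square_bottle's own z axis and vertical below 0.12 rad and linear speed of each of pump_bottle, spray_can, square_bottle below 0.05 m/s and x of spray_can in the frame of mat between -0.125 and 0.125 m and y of spray_can in the frame of mat between -0.065 and 0.065 m and x of square_bottle in the frame of mat between -0.125 and 0.125 m and y of square_bottle in the frame of mat between -0.065 and 0.065 m), for 0.2 s.
At the end, for the whole second after the job is handed in: The reel lies flat on the stand's base with the spindle through it (centre within 10 mm, less than 4 mm above the base); both bottles and the can stand upright in the tray, each within 15 mm of where it stood at the start; all released and at rest (horizontal distance between reel and stand below 0.01 m and z of reel in the frame of stand below 0.012 m and angle between each of reel, pump_bottle, spray_can, square_bottle's own z axis and vertical below 0.1 rad and linear speed of each of reel, pump_bottle, spray_can, square_bottle below 0.03 m/s and distance of each of pump_bottle, spray_can, square_bottle from where it was at the start of the episode below 0.015 m); the robot touches nothing.
It fails at once if a bottle, the can or the reel is knocked over (angle between any of pump_bottle, spray_can, square_bottle, reel's own z axis and vertical above 0.7 rad).
It fails at once if the tin, the multimeter or the iron is moved by more than 20 mm (distance of any of tin, multimeter, iron_stand from where it was at the start of the episode above 0.02 m).
It also fails if it takes over 144 s, if anything falls off the work surface, if the arm or the gripper's body presses on something with over 40 N, if the wrist force passes 120 N, or if a joint passes its speed limit or range.

### The arm

A 6-joint arm with a two-finger parallel gripper is mounted at the origin on the work surface. World frame = base frame: x ahead of the robot, y to its left, z up, the work surface at z = 0. Lengths are in m, angles in rad, forces in N, time in s.
With the tool pointing down it reaches from about 0.375 to 0.75 m from the base axis. Payload 9 kg.
Tool frame: the origin (TCP) lies at the very end of the fingers, on their centre line; the grasp point (between the pads) lies 19 mm behind it; z points along the fingers, y is the line along which they close (so a half turn about z gives the same grasp; the last joint's range is limited). The gripper opens to 85 mm and grips with 20 to 120 N. Pads are 22 mm wide; open, the fingers measure 114 mm over their backs; the gripper's body (76 mm by 85 mm) begins 54 mm behind the grasp point. The pads swing forward as they close: fully open they stand 13 mm farther back than shut.
Start: joints at [1.092, 0.104, 0.097, 1.564, 0, 1.353], TCP at [0.155, 0.58, 0.231] pointing down, gripper open.
Joint ranges: [-2.99, 2.99], [-0.84, 1.86], [-1.1, 1.16], [-1.84, 2.11], [-1.51, 1.56], [-3.14, 3.14]. Speed limits (rad/s): [2.22, 2.22, 2.57, 3.14, 3.14, 3.14].

### API

Orientations are given as a unit quaternion [w, x, y, z].
In Python, from rig import state, snapshot, camera_info, sign_off gives the robot as it stands.
- The arm moves only by the shell command python3 -m jog 'ROWS' [FORCE]. ROWS is JSON, a list of rows, each a list of 5 numbers: the opening, from 0 (shut) to 1 (fully open), then the shift along the tool's x, y, z as a fraction of full scale, then the turn about the tool's z as a fraction of full scale. A call has 1 to 12 rows; each row is the pose to reach, as a shift and turn from the pose commanded when the call began, along the tool's axes at that moment; what a row does not reach only later rows make up. Full scale, the value 1, is 20 cm for a shift and 30 degrees for a turn. A row lasts 1/8 s, in which the tool goes at most 62.5 mm and 10.7 degrees, less where a joint would pass 70% of its speed; a pose out of reach is approached as far as the arm can. A call with a number of a shift or a turn outside -1 to 1 is refused whole. A call with a gripper value outside its range is refused whole. The fingers move at their own pace and stop on an object; FORCE is the grip in N (left out, the last holds). Time passes only in rows, so rows that repeat a pose let the fingers close. It gives the time, the measured TCP pose, the force, the opening and the grip force at its end, in the units of the state.
- state(): the state, without advancing time (a new reading comes with each control period).
- snapshot(name): name is "scene" or "top" or "wrist"; returns the picture (480x640x3 uint8, blue, green, red); there is no depth.
- camera_info(name): a dict with "camera_matrix" (3x3 intrinsics, pixels), "pose" (4x4, takes a point from camera to world coordinates). Camera axes: x right, y down, z forward; pixel columns grow to the right and rows downward; lengths in m; the calibration is good to about 2 mm. A picture is of the moment at which its call begins: read the wrist's pose just before it. camera_info takes no time and is no camera call; for the wrist camera it gives the pose at the moment of the call.
- sign_off(): hands the job in; it is judged then, once.
The state is a dict: "time": time; "q": joint angles; "joint_velocities": joint speeds; "tau": joint torques, N m; "ee_pos": TCP position; "tool_rot": TCP orientation; "force": force on the tool from outside, world axes, zero at the start; "wrist_torque": the same for the moment, N m; "width": finger opening in m; "gripper_force": force on a finger pad.
Only numpy, scipy, OpenCV 4.12 (cv2) and the standard library are available. Lean on these libraries where they do the work, as an engineer would, in place of code of your own. Each camera call takes 0.05 s, during which the arm holds its last target. There are 200 camera calls.

## Working session

There is one attempt and no reset: what is moved stays moved. The work goes in short steps, Python scripts to look and compute and a shell command to move; the robot and the scene stay as the last step left them, time stands still between calls to the robot, and variables do not carry over. Pictures are saved under pics/ and viewed, at most 14 in all, crops included, and the job is handed in when it is done.

```bash
ls; mkdir -p pics; python3 - <<'E'
from rig import *
import cv2,numpy as np
for n in("scene","top"):
    cv2.imwrite(f"pics/{n}0.png",snapshot(n)); c=camera_info(n); print(n,np.round(c["camera_matrix"],1).tolist(),np.round(c["pose"],4).tolist())
print(state())
E
```

```text
pics
scene [[610.4, 0.0, 322.7], [0.0, 610.4, 237.2], [0.0, 0.0, 1.0]] [[0.8761, 0.3754, -0.3025, 0.9978], [0.4818, -0.7021, 0.5243, -0.7111], [-0.0156, -0.6051, -0.796, 1.1529], [0.0, 0.0, 0.0, 1.0]]
top [[550.2, 0.0, 316.8], [0.0, 550.2, 247.8], [0.0, 0.0, 1.0]] [[0.0038, -0.9822, 0.1881, 0.4159], [-0.9998, -0.0072, -0.0176, 0.0035], [0.0186, -0.188, -0.982, 1.0377], [0.0, 0.0, 0.0, 1.0]]
{'time': 0.1, 'q': array([ 1.09230762e+00,  1.04652755e-01,  9.65576579e-02,  1.56390304e+00,
       -3.26779876e-05,  1.35309717e+00]), 'joint_velocities': array([-0.00020106, -0.00229153,  0.00336251, -0.00068743,  0.00056278,
        0.00026044]), 'tau': array([ 6.48912057e-03, -5.58208752e+01,  5.04719567e+01,  1.31585944e-02,
       -2.76797264e-04,  4.98969280e-05]), 'ee_pos': array([0.15456543, 0.5794406 , 0.23059822]), 'tool_rot': array([-1.89612988e-04,  1.30025542e-01,  9.91510462e-01, -5.70436983e-04]), 'force': array([-0.10902412,  0.81769447,  0.60339255]), 'wrist_torque': array([ 0.02831857, -0.0018124 ,  0.01582388]), 'gripper_force': 0.0, 'width': 0.08544884160465002}
```

View pics/top0.png

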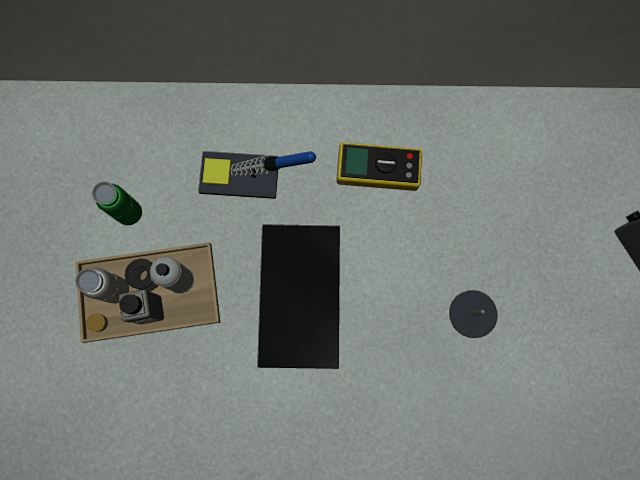

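View pics/scene0.png

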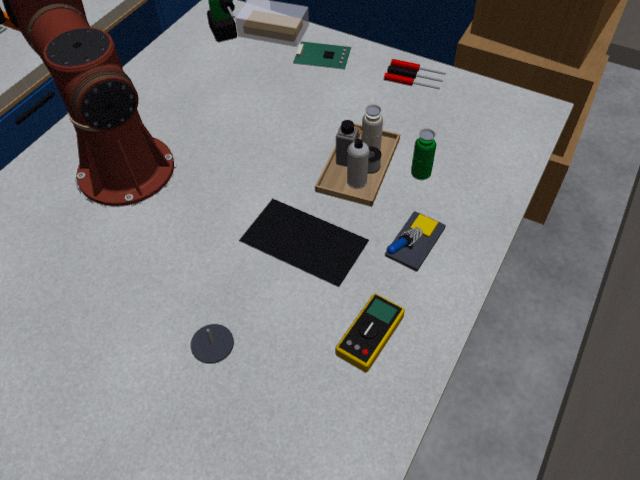

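```bash
cat > h.py <<'E'
import cv2,numpy as np
from rig import *
def ray(n,u,v,z,ci=None):
    c=ci or camera_info(n);K=np.array(c["camera_matrix"]);P=np.array(c["pose"])
    d=P[:3,:3]@np.linalg.inv(K)@[u,v,1];o=P[:3,3];return o+d*(z-o[2])/d[2]
def proj(n,X,ci=None):
    c=ci or camera_info(n);K=np.array(c["camera_matrix"]);P=np.array(c["pose"])
    p=(np.atleast_2d(X)-P[:3,3])@P[:3,:3]@K.T;return p[:,:2]/p[:,2:]
def crop(img,x0,y0,x1,y1,s,f):
    cv2.imwrite(f,cv2.resize(img[y0:y1,x0:x1],None,fx=s,fy=s,interpolation=cv2.INTER_CUBIC))
E
python3 - <<'E'
from h import *
t=cv2.imread("pics/top0.png");s=cv2.imread("pics/scene0.png")
g=lambda i:np.clip((i/255.)**.6*255,0,255).astype(np.uint8)
crop(g(t),65,235,225,350,5,"pics/t1.png")
crop(g(s),310,95,440,210,5,"pics/s1.png")
E
```

```text
(no output)
```

View pics/t1.png

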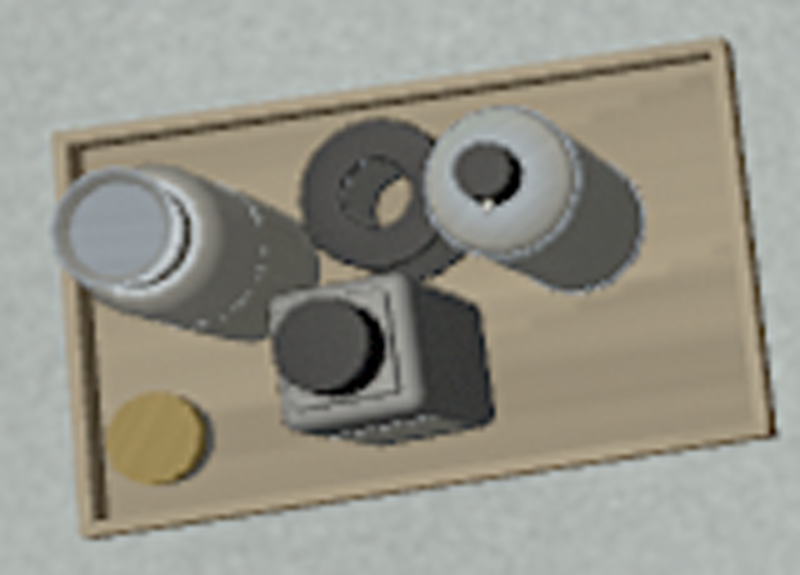

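View pics/s1.png

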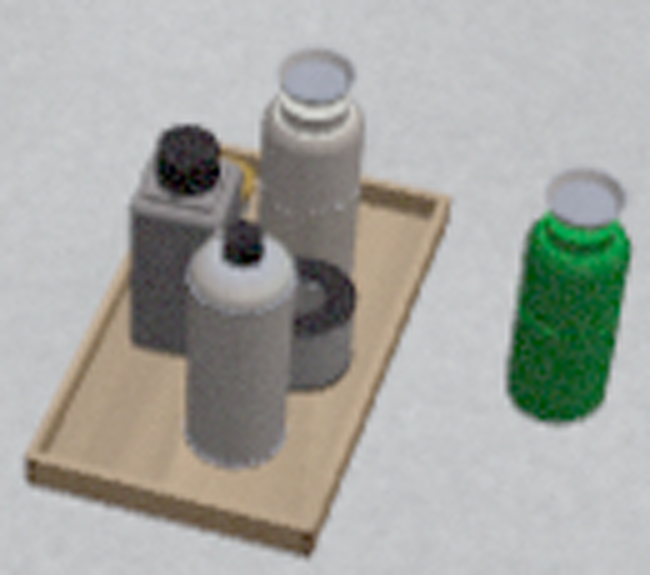

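```bash
python3 - <<'E'
from h import *
c=lambda u,v:((u+.5)/5-.5+65,(v+.5)/5-.5+235)
d=lambda u,v:((u+.5)/5-.5+310,(v+.5)/5-.5+95)
def P(nm,n,uv,z): print(nm,n,np.round(ray(n,*uv,z),4)[:2])
for k,p in dict(TL=(53,133),TR=(726,38),BR=(770,433),BL=(88,538)).items(): P(k,"top",c(*p),.021)
P("pump","top",c(119,229),.141);P("pump","scene",d(317,75),.141)
P("can noz","top",c(487,172),.143);P("can noz","scene",d(243,242),.143)
P("sq cap","top",c(323,345),.132);P("sq","scene",d(187,160),.132)
P("reel","top",c(377,195),.05)
P("tin","top",c(155,438),.025)
for u,v in((263,225),(340,227),(339,368),(258,367)):P("mat","top",(u,v),.003)
P("stand","top",(473.5,314),.008);P("tip","top",(482.5,311.5),.062)
P("iron tip","top",(312,157),.14)
for u,v in((200,151),(202,196)):P("iron base","top",(u,v),.005)
E
```

```text
TL top [0.5819 0.434 ]
TR top [0.6197 0.1863]
BR top [0.4725 0.1643]
BL top [0.4337 0.4087]
pump top [0.5308 0.3591]
pump scene [0.5321 0.3612]
can noz top [0.55   0.2404]
can noz scene [0.5537 0.2373]
sq cap top [0.4942 0.2934]
sq scene [0.4991 0.2856]
reel top [0.5553 0.304 ]
tin top [0.4694 0.386 ]
mat top [0.6579 0.0887]
mat top [ 0.6552 -0.0597]
mat top [ 0.3891 -0.0568]
mat top [0.3904 0.092 ]
stand top [ 0.4889 -0.309 ]
tip top [ 0.4896 -0.3089]
iron tip top [ 0.7462 -0.0038]
iron base top [0.806  0.2158]
iron base top [0.7142 0.2079]
```

```bash
cat >> h.py <<'E'
def plan(*wps):
    """wps: (x,y,z,yaw_deg of tool y); prints jog units for consecutive calls (tool down)"""
    s=state();p=s["ee_pos"];w,a,b,c=s["tool_rot"]
    yaw=np.degrees(np.arctan2(1-2*(a*a+c*c),2*(a*b-w*c)))
    print("now",np.round(p,4),round(yaw,2),"t",s["time"])
    for q in wps:
        t=np.radians(yaw);ty=np.array([np.cos(t),np.sin(t),0]);tx=np.array([-np.sin(t),np.cos(t),0])
        tx=np.cross(ty,[0,0,-1]);d=np.array(q[:3])-p
        print(q,"->",np.round([d@tx/.2,d@ty/.2,-d[2]/.2,(yaw-q[3])/30],3),"dist mm",round(np.linalg.norm(d)*1000))
        p=np.array(q[:3]);yaw=q[3]
E
python3 - <<'E'
from h import *
plan((.30,.48,.30,99),(.40,.39,.31,99),(.50,.28,.32,99))
E
```

```text
now [0.1546 0.5794 0.2306] 75.06 t 0.1
(0.3, 0.48, 0.3, 99) -> [-0.831 -0.293 -0.347 -0.798] dist mm 189
(0.4, 0.39, 0.31, 99) -> [-0.423 -0.523 -0.05   0.   ] dist mm 135
(0.5, 0.28, 0.32, 99) -> [-0.408 -0.621 -0.05   0.   ] dist mm 149
```

```bash
python3 -m jog '[[1,-0.28,-0.1,-0.12,-0.27],[1,-0.56,-0.2,-0.24,-0.54],[1,-0.83,-0.293,-0.347,-0.798],[1,-0.83,-0.293,-0.347,-0.798]]' 40; python3 -m jog '[[1,-0.2,-0.26,0,0],[1,-0.423,-0.523,-0.05,0],[1,-0.423,-0.523,-0.05,0]]'; python3 -m jog '[[1,-0.2,-0.3,0,0],[1,-0.408,-0.621,-0.05,0],[1,-0.408,-0.621,-0.05,0],[1,-0.408,-0.621,-0.05,0]]'
python3 - <<'E'
from h import *
c=camera_info("wrist");i=snapshot("wrist");cv2.imwrite("pics/w1.png",i)
np.savez("w1.npz",K=c["camera_matrix"],P=c["pose"]);print(np.round(c["pose"],3).tolist(),np.array(c["camera_matrix"])[0])
plan()
E
```

```text
time: 0.6
ee_pos: [0.3033, 0.4787, 0.3021]
tool_rot: [0.001, -0.077, 0.997, 0.001]
force: [-1.2, 0.3, -0.6]
width: 0.0853
gripper_force: 0.0
time: 0.98
ee_pos: [0.4017, 0.3884, 0.3102]
tool_rot: [-0.0, -0.076, 0.997, -0.0]
force: [-0.3, 0.4, 0.5]
width: 0.0853
gripper_force: 0.0
time: 1.48
ee_pos: [0.5002, 0.28, 0.32]
tool_rot: [-0.001, -0.077, 0.997, 0.0]
force: [0.1, -0.4, 0.1]
width: 0.0859
gripper_force: 0.0
[[-0.154, 0.951, 0.268, 0.432], [0.988, 0.148, 0.042, 0.27], [-0.0, 0.272, -0.962, 0.463], [0.0, 0.0, 0.0, 1.0]] [360.97335619   0.         321.2181221 ]
now [0.4995 0.2809 0.3201] 98.95 t 1.525
```

View pics/w1.png

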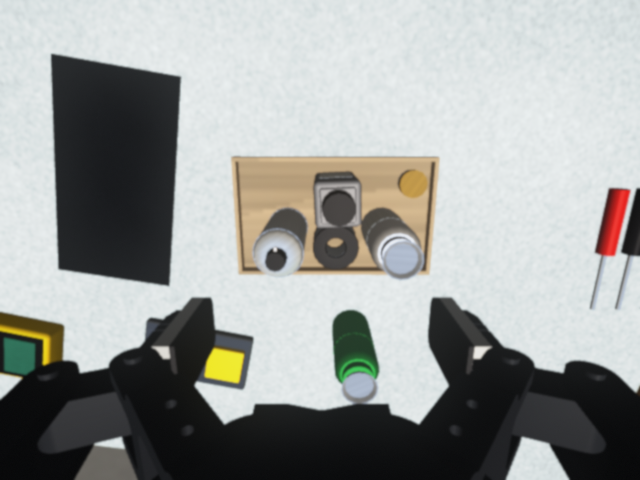

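The wrist view shows the tray with the cap of the square bottle at (339,207), the pump dish at (402,257), the nozzle at (276,259) and the reel at about (335,247). The tray edges are horizontal, so the yaw of 99° matches.

```bash
python3 - <<'E'
from h import *
d=np.load("w1.npz");ci=dict(camera_matrix=d["K"],pose=d["P"])
for n,u,v,z in(("sq",339,207,.132),("pump",402,257,.141),("can",276,259,.143),("reel",335.5,246.5,.05),("tin",413,183,.025),("TL",437,272,.021),("TR",240,272,.021),("BL",437.5,157.5,.021),("BR",233,157,.021)):
    print(n,np.round(ray("",u,v,z,ci)[:2],4))
plan((.495,.292,.16,99),(.495,.292,.078,99))
E
```

```text
sq [0.4907 0.2955]
pump [0.527  0.3613]
can [0.5465 0.2446]
reel [0.5533 0.3058]
tin [0.4671 0.3873]
TL [0.5757 0.445 ]
TR [0.6154 0.1908]
BL [0.4333 0.4105]
BR [0.4704 0.1688]
now [0.4995 0.2809 0.3201] 98.95 t 1.525
(0.495, 0.292, 0.16, 99) -> [ 0.013  0.058  0.801 -0.002] dist mm 161
(0.495, 0.292, 0.078, 99) -> [0.   0.   0.41 0.  ] dist mm 82
```

```bash
python3 -m jog '[[1,0.024,0.073,0.2,0],[1,0.024,0.073,0.45,0],[1,0.024,0.073,0.7,0],[1,0.024,0.073,0.8,0],[1,0.024,0.073,0.8,0]]' && python3 -m jog '[[1,0,0,0.1,0],[1,0,0,0.2,0],[1,0,0,0.3,0],[1,0,0,0.41,0],[1,0,0,0.41,0],[0.4,0,0,0.41,0],[0.4,0,0,0.41,0],[0.4,0,0,0.41,0],[0.4,0,0,0.41,0],[0.4,0,0,0.41,0],[0.4,0,0,0.41,0],[0.4,0,0,0.41,0]]' 40; python3 -c "
from h import *
plan()"
```

```text
time: 2.15
ee_pos: [0.4917, 0.2947, 0.1602]
tool_rot: [-0.001, -0.079, 0.997, -0.0]
force: [0.4, 0.3, 0.3]
width: 0.0852
gripper_force: 0.0
time: 3.65
ee_pos: [0.4937, 0.2944, 0.08]
tool_rot: [0.001, -0.078, 0.997, 0.0]
force: [-0.8, 1.4, 6.1]
width: 0.0478
gripper_force: 41.3
now [0.4937 0.2944 0.08  ] 99.0 t 3.65
```

```bash
python3 -m jog '[[0.4,0,0,-0.03,0],[0.4,0,0,-0.1,0],[0.4,0,0,-0.22,0],[0.4,0,0,-0.36,0],[0.4,0,0,-0.52,0],[0.4,0,0,-0.68,0],[0.4,0,0,-0.8,0],[0.4,0,0,-0.85,0],[0.4,0,0,-0.85,0]]'; python3 -c "
from h import *
plan((.507,.155,.248,99),(.522,.016,.248,99),(.522,.016,.077,99))"
```

```text
time: 4.78
ee_pos: [0.4931, 0.294, 0.2492]
tool_rot: [0.0, -0.078, 0.997, 0.0]
force: [-0.8, -0.6, -1.9]
width: 0.0478
gripper_force: 41.1
now [0.4931 0.294  0.2492] 99.0 t 4.775
(0.507, 0.155, 0.248, 99) -> [ 0.04  -0.697  0.006 -0.   ] dist mm 140
(0.522, 0.016, 0.248, 99) -> [ 0.035 -0.698 -0.     0.   ] dist mm 140
(0.522, 0.016, 0.077, 99) -> [0.    0.    0.855 0.   ] dist mm 171
```

```bash
python3 -m jog '[[0.4,0,-0.06,0,0],[0.4,0.01,-0.18,0,0],[0.4,0.02,-0.32,0,0],[0.4,0.03,-0.46,0,0],[0.4,0.04,-0.6,0,0],[0.4,0.04,-0.7,0,0]]'; python3 -m jog '[[0.4,0,-0.12,0,0],[0.4,0.01,-0.26,0,0],[0.4,0.02,-0.4,0,0],[0.4,0.03,-0.53,0,0],[0.4,0.035,-0.63,0,0],[0.4,0.035,-0.7,0,0],[0.4,0.035,-0.7,0,0],[0.4,0.035,-0.7,0,0]]';  python3 -m jog '[[0.4,0,0,0.1,0],[0.4,0,0,0.25,0],[0.4,0,0,0.4,0],[0.4,0,0,0.55,0],[0.4,0,0,0.68,0],[0.4,0,0,0.78,0],[0.4,0,0,0.83,0],[0.4,0,0,0.857,0],[0.4,0,0,0.857,0],[0.4,0,0,0.857,0]]'; python3 -c "
from h import *
plan()"; python3 -m jog '[[0.8,0,0,0,0],[0.8,0,0,0,0],[0.8,0,0,0,0],[0.8,0,0,0,0],[0.8,0,0,0,0],[0.9,0,0,-0.15,0],[0.9,0,0,-0.4,0],[0.9,0,0,-0.65,0],[0.9,0,0,-0.85,0],[0.9,0,0,-0.85,0]]';python3 -c "
from h import *
plan()
cv2.imwrite('pics/s2.png',snapshot('scene'))"
```

```text
time: 5.52
ee_pos: [0.5064, 0.1526, 0.2475]
tool_rot: [-0.001, -0.078, 0.997, -0.0]
force: [0.1, 0.1, -2.3]
width: 0.0478
gripper_force: 41.2
time: 6.52
ee_pos: [0.5217, 0.0155, 0.2485]
tool_rot: [-0.0, -0.079, 0.997, 0.0]
force: [-0.3, -0.9, -2.4]
width: 0.0481
gripper_force: 41.2
time: 7.78
ee_pos: [0.5225, 0.015, 0.078]
tool_rot: [0.001, -0.078, 0.997, -0.0]
force: [-0.6, 0.6, 1.5]
width: 0.0477
gripper_force: 41.5
now [0.5225 0.015  0.078 ] 99.0 t 7.775
time: 9.02
ee_pos: [0.5234, 0.0148, 0.2509]
tool_rot: [0.003, -0.078, 0.997, -0.001]
force: [-0.2, -0.3, 0.6]
width: 0.0768
gripper_force: 0.0
now [0.5234 0.0148 0.2509] 99.0 t 9.025
```

View pics/s2.png

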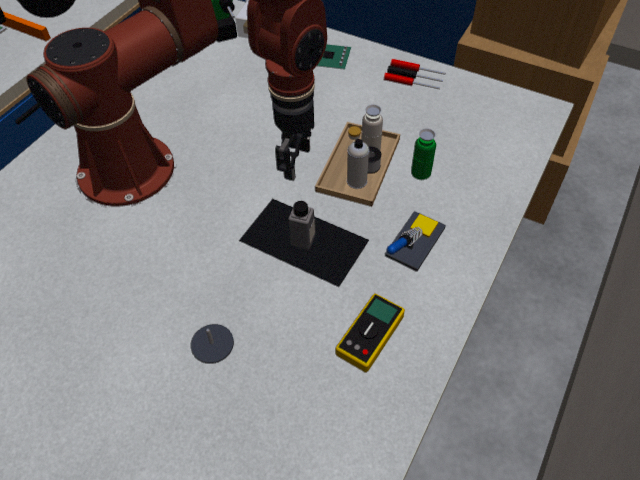

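```bash
python3 -c "
from h import *
plan((.535,.129,.248,99),(.548,.242,.248,99),(.548,.242,.079,99),(.548,.242,.249,99),(.577,.129,.249,99),(.607,.016,.249,99))"
```

```text
now [0.5227 0.0149 0.2486] 99.0 t 9.075
(0.535, 0.129, 0.248, 99) -> [-0.15   0.554  0.003 -0.   ] dist mm 115
(0.548, 0.242, 0.248, 99) -> [-0.153  0.548 -0.     0.   ] dist mm 114
(0.548, 0.242, 0.079, 99) -> [0.    0.    0.845 0.   ] dist mm 169
(0.548, 0.242, 0.249, 99) -> [ 0.    0.   -0.85  0.  ] dist mm 170
(0.577, 0.129, 0.249, 99) -> [-0.055 -0.581 -0.     0.   ] dist mm 117
(0.607, 0.016, 0.249, 99) -> [-0.06  -0.582 -0.     0.   ] dist mm 117
```

```bash
python3 -m jog '[[1,-0.04,0.15,0,0],[1,-0.1,0.35,0,0],[1,-0.15,0.55,0,0]]'; python3 -m jog '[[1,-0.05,0.2,0,0],[1,-0.1,0.4,0,0],[1,-0.153,0.55,0,0],[1,-0.153,0.55,0,0],[1,-0.153,0.55,0,0]]';  python3 -m jog '[[1,0,0,0.15,0],[1,0,0,0.35,0],[1,0,0,0.55,0],[1,0,0,0.72,0],[1,0,0,0.845,0],[1,0,0,0.845,0],[0.4,0,0,0.845,0],[0.4,0,0,0.845,0],[0.4,0,0,0.845,0],[0.4,0,0,0.845,0],[0.4,0,0,0.845,0],[0.4,0,0,0.845,0]]' 40; python3 -c "
from h import *
plan()"
```

```text
time: 9.45
ee_pos: [0.5338, 0.1295, 0.2455]
tool_rot: [-0.001, -0.078, 0.997, 0.0]
force: [0.6, 0.3, -0.2]
width: 0.0855
gripper_force: 0.0
time: 10.07
ee_pos: [0.5468, 0.2415, 0.2461]
tool_rot: [-0.001, -0.079, 0.997, -0.0]
force: [-1.0, -0.5, -0.7]
width: 0.0851
gripper_force: 0.0
time: 11.58
ee_pos: [0.5484, 0.2421, 0.0802]
tool_rot: [0.001, -0.079, 0.997, 0.0]
force: [-1.8, 0.2, 6.5]
width: 0.0504
gripper_force: 41.7
now [0.5484 0.2421 0.0802] 99.0 t 11.575
```

```bash
python3 -m jog '[[0.4,0,0,-0.03,0],[0.4,0,0,-0.1,0],[0.4,0,0,-0.22,0],[0.4,0,0,-0.36,0],[0.4,0,0,-0.52,0],[0.4,0,0,-0.68,0],[0.4,0,0,-0.8,0],[0.4,0,0,-0.85,0],[0.4,0,0,-0.85,0]]';  python3 -m jog '[[0.4,0,-0.06,0,0],[0.4,-0.01,-0.18,0,0],[0.4,-0.03,-0.32,0,0],[0.4,-0.04,-0.46,0,0],[0.4,-0.06,-0.58,0,0]]'; python3 -m jog '[[0.4,0,-0.12,0,0],[0.4,-0.02,-0.26,0,0],[0.4,-0.04,-0.4,0,0],[0.4,-0.06,-0.51,0,0],[0.4,-0.06,-0.58,0,0],[0.4,-0.06,-0.58,0,0],[0.4,-0.06,-0.58,0,0]]';  python3 -m jog '[[0.4,0,0,0.1,0],[0.4,0,0,0.25,0],[0.4,0,0,0.4,0],[0.4,0,0,0.55,0],[0.4,0,0,0.68,0],[0.4,0,0,0.78,0],[0.4,0,0,0.83,0],[0.4,0,0,0.857,0],[0.4,0,0,0.857,0],[0.4,0,0,0.857,0]]'; python3 -c "
from h import *
plan()"; python3 -m jog '[[0.8,0,0,0,0],[0.8,0,0,0,0],[0.8,0,0,0,0],[0.8,0,0,0,0],[0.8,0,0,0,0],[0.9,0,0,-0.15,0],[0.9,0,0,-0.4,0],[0.9,0,0,-0.65,0],[0.9,0,0,-0.85,0],[0.9,0,0,-0.85,0],[0.9,0,0,-0.85,0]]';python3 -c "
from h import *
plan((.568,.188,.249,99),(.529,.360,.249,99),(.529,.360,.079,99),(.529,.360,.249,99),(.483,.188,.249,99),(.437,.016,.249,99))"
```

```text
time: 12.7
ee_pos: [0.5476, 0.2419, 0.2488]
tool_rot: [0.0, -0.078, 0.997, 0.0]
force: [0.6, -0.1, -3.5]
width: 0.0501
gripper_force: 41.9
time: 13.32
ee_pos: [0.577, 0.1274, 0.247]
tool_rot: [-0.001, -0.078, 0.997, -0.0]
force: [0.3, 0.3, -2.7]
width: 0.0502
gripper_force: 41.9
time: 14.2
ee_pos: [0.6071, 0.0171, 0.2483]
tool_rot: [-0.0, -0.079, 0.997, 0.0]
force: [0.2, -0.5, -1.7]
width: 0.0501
gripper_force: 41.9
time: 15.45
ee_pos: [0.6082, 0.0165, 0.0782]
tool_rot: [0.001, -0.079, 0.997, -0.0]
force: [-0.2, 0.9, 4.6]
width: 0.0501
gripper_force: 42.4
now [0.6082 0.0165 0.0782] 99.01 t 15.45
time: 16.82
ee_pos: [0.6072, 0.0165, 0.2461]
tool_rot: [-0.0, -0.078, 0.997, 0.0]
force: [0.3, 0.4, -0.6]
width: 0.0769
gripper_force: 0.0
now [0.6072 0.0165 0.2461] 99.0 t 16.825
(0.568, 0.188, 0.249, 99) -> [ 0.059  0.878 -0.014 -0.   ] dist mm 176
(0.529, 0.36, 0.249, 99) -> [ 0.058  0.88  -0.     0.   ] dist mm 176
(0.529, 0.36, 0.079, 99) -> [0.   0.   0.85 0.  ] dist mm 170
(0.529, 0.36, 0.249, 99) -> [ 0.    0.   -0.85  0.  ] dist mm 170
(0.483, 0.188, 0.249, 99) -> [ 0.362 -0.813 -0.     0.   ] dist mm 178
(0.437, 0.016, 0.249, 99) -> [ 0.362 -0.813 -0.     0.   ] dist mm 178
```

```bash
python3 -m jog '[[1,0.01,0.15,0,0],[1,0.03,0.4,0,0],[1,0.05,0.65,0,0],[1,0.06,0.88,0,0]]'; python3 -m jog '[[1,0.02,0.25,0,0],[1,0.04,0.5,0,0],[1,0.05,0.75,0,0],[1,0.06,0.88,0,0],[1,0.06,0.88,0,0],[1,0.06,0.88,0,0]]';  python3 -m jog '[[1,0,0,0.15,0],[1,0,0,0.35,0],[1,0,0,0.55,0],[1,0,0,0.72,0],[1,0,0,0.84,0],[1,0,0,0.84,0],[0.4,0,0,0.84,0],[0.4,0,0,0.84,0],[0.4,0,0,0.84,0],[0.4,0,0,0.84,0],[0.4,0,0,0.84,0],[0.4,0,0,0.84,0]]' 40; python3 -c "
from h import *
plan()"
```

```text
time: 17.32
ee_pos: [0.5666, 0.1899, 0.245]
tool_rot: [-0.001, -0.078, 0.997, 0.0]
force: [0.3, -0.2, 0.0]
width: 0.0855
gripper_force: 0.0
time: 18.08
ee_pos: [0.5284, 0.3596, 0.2457]
tool_rot: [-0.001, -0.078, 0.997, -0.0]
force: [0.4, 0.7, -0.2]
width: 0.0854
gripper_force: 0.0
time: 19.58
ee_pos: [0.5297, 0.3608, 0.081]
tool_rot: [0.002, -0.079, 0.997, 0.0]
force: [-1.0, -0.7, 6.8]
width: 0.0507
gripper_force: 41.9
now [0.5297 0.3608 0.081 ] 99.01 t 19.575
```

```bash
python3 -m jog '[[0.4,0,0,-0.03,0],[0.4,0,0,-0.1,0],[0.4,0,0,-0.22,0],[0.4,0,0,-0.36,0],[0.4,0,0,-0.52,0],[0.4,0,0,-0.68,0],[0.4,0,0,-0.8,0],[0.4,0,0,-0.85,0],[0.4,0,0,-0.85,0]]';  python3 -m jog '[[0.4,0.03,-0.06,0,0],[0.4,0.08,-0.18,0,0],[0.4,0.14,-0.32,0,0],[0.4,0.21,-0.48,0,0],[0.4,0.28,-0.65,0,0],[0.4,0.36,-0.81,0,0]]'; python3 -m jog '[[0.4,0.06,-0.15,0,0],[0.4,0.13,-0.3,0,0],[0.4,0.2,-0.46,0,0],[0.4,0.26,-0.6,0,0],[0.4,0.32,-0.73,0,0],[0.4,0.36,-0.81,0,0],[0.4,0.36,-0.81,0,0],[0.4,0.36,-0.81,0,0]]';  python3 -m jog '[[0.4,0,0,0.1,0],[0.4,0,0,0.25,0],[0.4,0,0,0.4,0],[0.4,0,0,0.55,0],[0.4,0,0,0.68,0],[0.4,0,0,0.78,0],[0.4,0,0,0.83,0],[0.4,0,0,0.857,0],[0.4,0,0,0.857,0],[0.4,0,0,0.857,0]]'; python3 -c "
from h import *
plan()"; python3 -m jog '[[0.8,0,0,0,0],[0.8,0,0,0,0],[0.8,0,0,0,0],[0.8,0,0,0,0],[0.8,0,0,0,0],[0.9,0,0,-0.15,0],[0.9,0,0,-0.4,0],[0.9,0,0,-0.65,0],[0.9,0,0,-0.85,0],[0.9,0,0,-0.85,0],[0.9,0,0,-0.85,0]]';python3 -c "
from h import *
plan((.496,.16,.249,99),(.5545,.305,.249,99),(.5545,.305,.1,99),(.5545,.305,.021,99))
cv2.imwrite('pics/top2.png',snapshot('top'));cv2.imwrite('pics/s3.png',snapshot('scene'))
"
```

```text
time: 20.7
ee_pos: [0.5288, 0.3605, 0.2495]
tool_rot: [0.0, -0.078, 0.997, 0.0]
force: [-0.3, 1.2, -3.6]
width: 0.0506
gripper_force: 42.1
time: 21.45
ee_pos: [0.4818, 0.188, 0.2474]
tool_rot: [-0.001, -0.078, 0.997, -0.0]
force: [1.2, -1.1, -1.5]
width: 0.0506
gripper_force: 42.2
time: 22.45
ee_pos: [0.4368, 0.0183, 0.2483]
tool_rot: [-0.0, -0.078, 0.997, 0.0]
force: [0.5, 0.3, -2.2]
width: 0.0504
gripper_force: 42.3
time: 23.7
ee_pos: [0.438, 0.0182, 0.0789]
tool_rot: [0.001, -0.079, 0.997, 0.0]
force: [-0.9, 3.6, 5.5]
width: 0.051
gripper_force: 43.1
now [0.438  0.0182 0.0789] 99.03 t 23.7
time: 25.08
ee_pos: [0.4369, 0.0179, 0.2468]
tool_rot: [-0.0, -0.078, 0.997, 0.0]
force: [0.3, 0.7, -1.0]
width: 0.0768
gripper_force: 0.0
now [0.4369 0.0179 0.2468] 99.0 t 25.075
(0.496, 0.16, 0.249, 99) -> [-0.403  0.656 -0.011 -0.   ] dist mm 154
(0.5545, 0.305, 0.249, 99) -> [-0.402  0.67  -0.     0.   ] dist mm 156
(0.5545, 0.305, 0.1, 99) -> [0.    0.    0.745 0.   ] dist mm 149
(0.5545, 0.305, 0.021, 99) -> [0.    0.    0.395 0.   ] dist mm 79
```

View pics/top2.png

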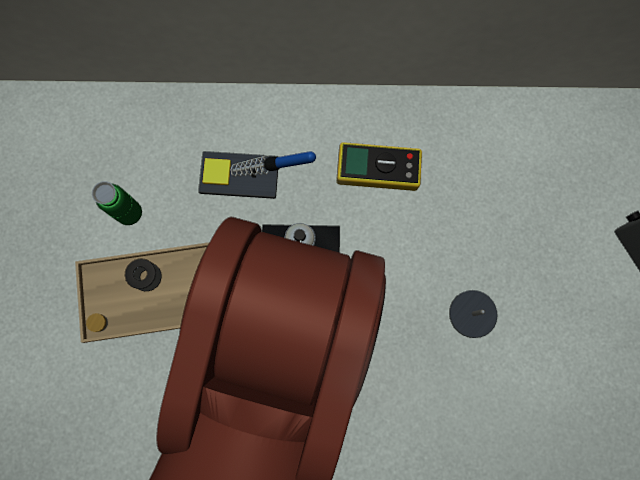

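```bash
python3 -m jog '[[1,-0.06,0.1,0,0],[1,-0.16,0.26,0,0],[1,-0.28,0.46,0,0],[1,-0.4,0.66,0,0]]'; python3 -m jog '[[1,-0.12,0.2,0,0],[1,-0.24,0.4,0,0],[1,-0.35,0.57,0,0],[1,-0.405,0.67,0,0],[1,-0.405,0.67,0,0],[1,-0.405,0.67,0,0]]';  python3 -m jog '[[1,0,0,0.15,0],[1,0,0,0.35,0],[1,0,0,0.55,0],[1,0,0,0.7,0],[1,0,0,0.75,0],[1,0,0,0.75,0]]'
python3 -c "
from h import *
c=camera_info('wrist');cv2.imwrite('pics/w2.png',snapshot('wrist'));plan((.5545,.305,.021,99))
print(proj('',[[.5545,.305,.05],[.5545,.305,.005]],c))
t=cv2.imread('pics/top2.png');g=cv2.cvtColor(t[255:295,120:168],6);print(np.round(cv2.HoughCircles(cv2.resize(g,None,fx=8,fy=8,interpolation=2),3,1,40,param1=60,param2=25,minRadius=90,maxRadius=150),1) )
"
```

```text
time: 25.68
ee_pos: [0.4953, 0.1621, 0.2463]
tool_rot: [-0.001, -0.078, 0.997, 0.0]
force: [-0.1, -0.5, 0.7]
width: 0.0857
gripper_force: 0.0
time: 26.42
ee_pos: [0.5539, 0.3052, 0.2467]
tool_rot: [-0.001, -0.078, 0.997, -0.0]
force: [-0.8, -0.3, 0.2]
width: 0.0854
gripper_force: 0.0
time: 27.18
ee_pos: [0.5543, 0.3052, 0.0978]
tool_rot: [-0.0, -0.078, 0.997, -0.0]
force: [-0.4, 0.3, 0.3]
width: 0.0857
gripper_force: 0.0
now [0.5549 0.3056 0.0988] 98.97 t 27.225
(0.5545, 0.305, 0.021, 99) -> [ 0.003 -0.002  0.389 -0.001] dist mm 78
[[320.43308269 266.0927063 ]
 [320.59338722 243.31385154]]Traceback (most recent call last):
  File "<string>", line 5, in <module>
    t=cv2.imread('pics/top2.png');g=cv2.cvtColor(t[255:295,120:168],6);print(np.round(cv2.HoughCircles(cv2.resize(g,None,fx=8,fy=8,interpolation=2),3,1,40,param1=60,param2=25,minRadius=90,maxRadius=150),1) )
                                                                             ~~~~~~~~^^^^^^^^^^^^^^^^^^^^^^^^^^^^^^^^^^^^^^^^^^^^^^^^^^^^^^^^^^^^^^^^^^^^^^^^^^^^^^^^^^^^^^^^^^^^^^^^^^^^^^^^^^^^^^^^^^^^^^^^
    return _wrapfunc(a, 'round', decimals=decimals, out=out)
    return _wrapit(obj, method, *args, **kwds)
    result = getattr(arr, method)(*args, **kwds)
TypeError: unsupported operand type(s) for *: 'NoneType' and 'float'
```

View pics/w2.png

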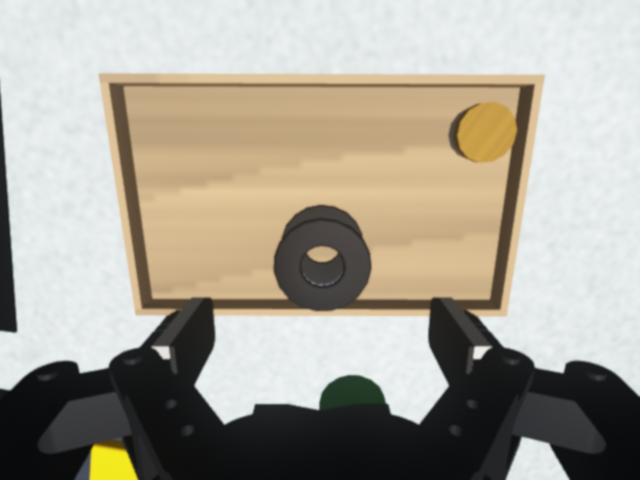

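```bash
python3 -m jog '[[1,0.006,0.003,0.1,0],[1,0.006,0.003,0.2,0],[1,0.006,0.003,0.32,0],[1,0.006,0.003,0.385,0],[1,0.006,0.003,0.385,0],[0.4,0.006,0.003,0.385,0],[0.4,0.006,0.003,0.385,0],[0.4,0.006,0.003,0.385,0],[0.4,0.006,0.003,0.385,0],[0.4,0.006,0.003,0.385,0],[0.4,0.006,0.003,0.385,0]]' 50;  python3 -c "
from h import *
plan()"; python3 -m jog '[[0.4,0,0,-0.03,0],[0.4,0,0,-0.1,0],[0.4,0,0,-0.22,0],[0.4,0,0,-0.36,0],[0.4,0,0,-0.52,0],[0.4,0,0,-0.68,0],[0.4,0,0,-0.84,0],[0.4,0,0,-0.95,0],[0.4,0,0,-1,0],[0.4,0,0,-1,0]]';python3 -c "
from h import *
plan((.54,.15,.221,99),(.52,-.01,.221,99),(.505,-.16,.221,99),(.489,-.309,.221,99),(.489,-.309,.1,99))"
```

```text
time: 28.6
ee_pos: [0.5541, 0.3062, 0.0222]
tool_rot: [0.001, -0.078, 0.997, 0.0]
force: [-1.2, -2.0, 6.5]
width: 0.0541
gripper_force: 52.5
now [0.5541 0.3062 0.0222] 98.99 t 28.6
time: 29.85
ee_pos: [0.5534, 0.3063, 0.2211]
tool_rot: [0.001, -0.078, 0.997, 0.0]
force: [-0.4, 0.1, -3.0]
width: 0.0542
gripper_force: 53.3
now [0.5534 0.3063 0.2211] 99.0 t 29.85
(0.54, 0.15, 0.221, 99) -> [ 0.188 -0.761  0.001 -0.   ] dist mm 157
(0.52, -0.01, 0.221, 99) -> [ 0.224 -0.775 -0.     0.   ] dist mm 161
(0.505, -0.16, 0.221, 99) -> [ 0.191 -0.729 -0.     0.   ] dist mm 151
(0.489, -0.309, 0.221, 99) -> [ 0.196 -0.723 -0.     0.   ] dist mm 150
(0.489, -0.309, 0.1, 99) -> [0.    0.    0.605 0.   ] dist mm 121
```

```bash
python3 -m jog '[[0.4,0.02,-0.08,0,0],[0.4,0.05,-0.2,0,0],[0.4,0.09,-0.36,0,0],[0.4,0.14,-0.55,0,0],[0.4,0.19,-0.76,0,0]]';  python3 -m jog '[[0.4,0.05,-0.2,0,0],[0.4,0.11,-0.4,0,0],[0.4,0.17,-0.6,0,0],[0.4,0.225,-0.775,0,0]]'; python3 -m jog '[[0.4,0.05,-0.2,0,0],[0.4,0.1,-0.4,0,0],[0.4,0.15,-0.58,0,0],[0.4,0.19,-0.73,0,0]]'; python3 -m jog '[[0.4,0.04,-0.16,0,0],[0.4,0.09,-0.32,0,0],[0.4,0.13,-0.48,0,0],[0.4,0.17,-0.61,0,0],[0.4,0.195,-0.7,0,0],[0.4,0.195,-0.725,0,0],[0.4,0.195,-0.725,0,0],[0.4,0.195,-0.725,0,0]]';  python3 -m jog '[[0.4,0,0,0.08,0],[0.4,0,0,0.2,0],[0.4,0,0,0.35,0],[0.4,0,0,0.48,0],[0.4,0,0,0.57,0],[0.4,0,0,0.6,0],[0.4,0,0,0.6,0]]';python3 -c "
from h import *
plan((.489,-.309,.026,99))
c=camera_info('wrist');cv2.imwrite('pics/w3.png',snapshot('wrist'));cv2.imwrite('pics/top3.png',snapshot('top'))
i=snapshot('scene');crop(i,150,240,280,400,4,'pics/s4.png')
p=[[.489,-.309,.062],[.489,-.309,.008]];print(proj('',p,c),proj('top',p),(proj('scene',p)-[150,240])*4)
"
```

```text
time: 30.48
ee_pos: [0.5383, 0.1483, 0.2192]
tool_rot: [-0.001, -0.079, 0.997, -0.0]
force: [0.0, -0.1, -3.4]
width: 0.054
gripper_force: 53.4
time: 30.98
ee_pos: [0.5179, -0.012, 0.2193]
tool_rot: [-0.001, -0.078, 0.997, 0.0]
force: [0.1, -0.2, -2.5]
width: 0.0541
gripper_force: 53.4
time: 31.48
ee_pos: [0.5031, -0.1619, 0.2193]
tool_rot: [-0.001, -0.078, 0.997, 0.0]
force: [-0.2, -0.0, -3.0]
width: 0.054
gripper_force: 53.4
time: 32.48
ee_pos: [0.4889, -0.3086, 0.2206]
tool_rot: [0.0, -0.079, 0.997, 0.0]
force: [0.8, -0.1, -4.0]
width: 0.0543
gripper_force: 53.4
time: 33.35
ee_pos: [0.4887, -0.3094, 0.1006]
tool_rot: [0.0, -0.079, 0.997, -0.0]
force: [-0.2, 0.4, -2.8]
width: 0.0541
gripper_force: 53.5
now [ 0.4887 -0.3094  0.1006] 99.0 t 33.35
(0.489, -0.309, 0.026, 99) -> [-0.002  0.002  0.373  0.   ] dist mm 75
[[321.56744535 272.25408808]
 [321.51840332 243.57486358]] [[482.57663577 311.83632099]
 [473.50652832 313.9580519 ]] [[225.1773357  358.70103614]
 [242.46437725 408.76186587]]
```

View pics/w3.png

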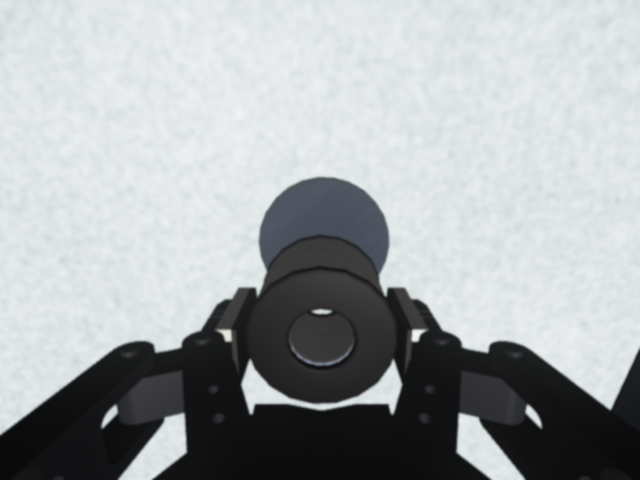

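View pics/s4.png

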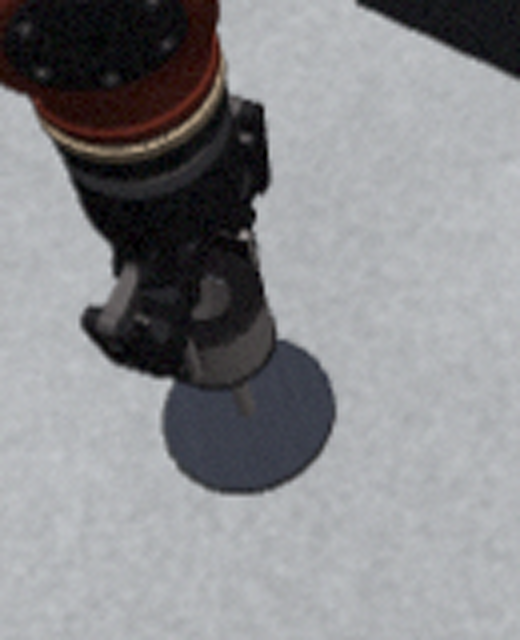

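The wrist view shows the reel held between the pads, ring centre about (322,335), with the disc of the stand below it centred at about (324,243). The scene crop shows the spindle right under the reel.

```bash
python3 -c "
from h import *
c=camera_info('wrist')
print(ray('',322,335,.128,c),ray('',324,242,.008,c),ray('',322,311.5,.0,c))
plan()"
```

```text
[ 0.4886525  -0.30952982  0.128     ] [ 0.48849039 -0.30812277  0.008     ] [ 0.54444841 -0.30061133  0.        ]
now [ 0.4892 -0.31    0.1016] 99.0 t 33.5
```

```bash
python3 -m jog '[[0.4,0,0.005,0.04,0],[0.4,0,0.005,0.1,0],[0.4,0,0.005,0.16,0],[0.4,0,0.005,0.22,0],[0.4,0,0.005,0.28,0],[0.4,0,0.005,0.33,0],[0.4,0,0.005,0.36,0],[0.4,0,0.005,0.383,0],[0.4,0,0.005,0.383,0],[0.4,0,0.005,0.383,0]]'; python3 -m jog '[[0.9,0,0,0,0],[0.9,0,0,0,0],[0.9,0,0,0,0],[0.9,0,0,0,0],[0.9,0,0,0,0],[0.9,0,0,-0.1,0],[0.9,0,0,-0.3,0],[0.9,0,0,-0.6,0],[0.9,0,0,-0.9,0],[0.9,0,0,-1,0],[0.9,0,0,-1,0]]';python3 -c "
from h import *
a=snapshot('scene');b=snapshot('top')
crop(a,130,180,380,390,3,'pics/s5.png');cv2.imwrite('pics/top4.png',b)
plan((.489,-.16,.25,99),(.4377,-.0,.25,99),(.4377,.018,.25,99),(.4377,.018,.0765,99))"
```

```text
time: 34.75
ee_pos: [0.4885, -0.3085, 0.0252]
tool_rot: [0.0, -0.078, 0.997, -0.0]
force: [-5.5, 4.6, 8.5]
width: 0.0543
gripper_force: 54.4
time: 36.12
ee_pos: [0.4893, -0.3093, 0.2271]
tool_rot: [0.002, -0.078, 0.997, -0.002]
force: [0.3, -0.3, -0.6]
width: 0.0768
gripper_force: 0.0
now [ 0.4883 -0.3083  0.2235] 99.0 t 36.225
(0.489, -0.16, 0.25, 99) -> [-0.119  0.732 -0.133 -0.   ] dist mm 151
(0.4377, -0.0, 0.25, 99) -> [ 0.128  0.83  -0.     0.   ] dist mm 168
(0.4377, 0.018, 0.25, 99) -> [-0.014  0.089 -0.     0.   ] dist mm 18
(0.4377, 0.018, 0.0765, 99) -> [0.    0.    0.867 0.   ] dist mm 174
```

View pics/s5.png

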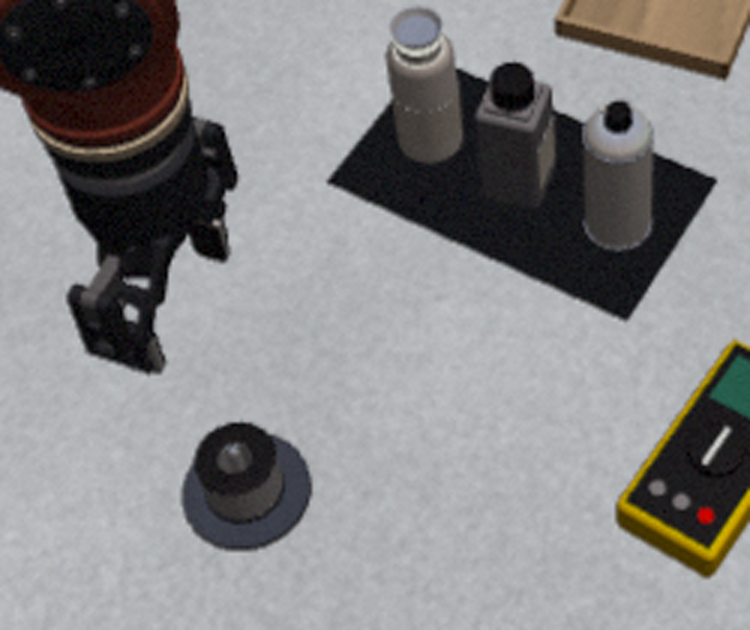

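The reel sits flat with the spindle through it, and all three containers stand upright on the mat. Next I put the containers back, pump bottle first.

```bash
python3 -m jog '[[1,-0.02,0.15,-0.05,0],[1,-0.06,0.35,-0.1,0],[1,-0.09,0.55,-0.12,0],[1,-0.12,0.73,-0.12,0]]'; python3 -m jog '[[1,0.03,0.25,0,0],[1,0.06,0.5,0,0],[1,0.1,0.75,0,0],[1,0.118,0.92,0,0],[1,0.118,0.92,0,0],[1,0.118,0.92,0,0],[1,0.118,0.92,0,0]]';  python3 -c "
from h import *
plan((.437,.018,.2475,99),(.437,.018,.0775,99))"
```

```text
time: 36.72
ee_pos: [0.4887, -0.1589, 0.2465]
tool_rot: [-0.001, -0.078, 0.997, 0.001]
force: [0.8, 0.6, 0.4]
width: 0.0851
gripper_force: 0.0
time: 37.6
ee_pos: [0.4373, 0.0167, 0.2473]
tool_rot: [-0.0, -0.078, 0.997, 0.0]
force: [0.4, 0.3, -0.4]
width: 0.0854
gripper_force: 0.0
now [0.4373 0.0167 0.2473] 98.93 t 37.6
(0.437, 0.018, 0.2475, 99) -> [ 0.     0.007 -0.001 -0.002] dist mm 1
(0.437, 0.018, 0.0775, 99) -> [0.   0.   0.85 0.  ] dist mm 170
```

```bash
python3 -m jog '[[1,0,0.006,0.15,0],[1,0,0.006,0.35,0],[1,0,0.006,0.55,0],[1,0,0.006,0.72,0],[1,0,0.006,0.85,0],[1,0,0.006,0.85,0],[0.4,0,0.006,0.85,0],[0.4,0,0.006,0.85,0],[0.4,0,0.006,0.85,0],[0.4,0,0.006,0.85,0],[0.4,0,0.006,0.85,0],[0.4,0,0.006,0.85,0]]' 40; python3 -m jog '[[0.4,0,0,-0.03,0],[0.4,0,0,-0.1,0],[0.4,0,0,-0.22,0],[0.4,0,0,-0.36,0],[0.4,0,0,-0.52,0],[0.4,0,0,-0.68,0],[0.4,0,0,-0.8,0],[0.4,0,0,-0.85,0],[0.4,0,0,-0.85,0]]';  python3 -m jog '[[0.4,-0.03,0.06,0,0],[0.4,-0.08,0.18,0,0],[0.4,-0.14,0.32,0,0],[0.4,-0.21,0.48,0,0],[0.4,-0.28,0.65,0,0],[0.4,-0.36,0.81,0,0]]'; python3 -m jog '[[0.4,-0.06,0.15,0,0],[0.4,-0.13,0.3,0,0],[0.4,-0.2,0.46,0,0],[0.4,-0.26,0.6,0,0],[0.4,-0.32,0.73,0,0],[0.4,-0.36,0.81,0,0],[0.4,-0.36,0.81,0,0],[0.4,-0.36,0.81,0,0]]'; python3 -c "
from h import *
plan((.5292,.3605,.2475,99),(.5292,.3605,.080,99))"
```

```text
time: 39.1
ee_pos: [0.4382, 0.0185, 0.0796]
tool_rot: [0.001, -0.079, 0.997, -0.0]
force: [-2.2, 0.1, 7.8]
width: 0.0504
gripper_force: 41.7
time: 40.22
ee_pos: [0.4373, 0.0186, 0.2483]
tool_rot: [0.0, -0.078, 0.997, -0.0]
force: [-1.0, -0.2, -2.5]
width: 0.051
gripper_force: 42.2
time: 40.98
ee_pos: [0.4824, 0.1921, 0.2467]
tool_rot: [-0.001, -0.079, 0.997, 0.0]
force: [0.2, 0.3, -1.7]
width: 0.0508
gripper_force: 42.2
time: 41.98
ee_pos: [0.528, 0.3612, 0.2471]
tool_rot: [-0.001, -0.079, 0.997, -0.0]
force: [-0.6, -0.1, -2.8]
width: 0.0507
gripper_force: 42.3
now [0.528  0.3612 0.2471] 99.01 t 41.975
(0.5292, 0.3605, 0.2475, 99) -> [-0.005 -0.004 -0.002  0.   ] dist mm 1
(0.5292, 0.3605, 0.08, 99) -> [0.    0.    0.837 0.   ] dist mm 167
```

```bash
python3 -m jog '[[0.4,0,0,0.1,0],[0.4,0,0,0.25,0],[0.4,0,0,0.4,0],[0.4,0,0,0.55,0],[0.4,0,0,0.68,0],[0.4,0,0,0.77,0],[0.4,0,0,0.82,0],[0.4,0,0,0.84,0],[0.4,0,0,0.84,0],[0.4,0,0,0.84,0]]'; python3 -m jog '[[0.8,0,0,0,0],[0.8,0,0,0,0],[0.8,0,0,0,0],[0.8,0,0,0,0],[0.8,0,0,0,0],[0.9,0,0,-0.15,0],[0.9,0,0,-0.4,0],[0.9,0,0,-0.65,0],[0.9,0,0,-0.84,0],[0.9,0,0,-0.84,0],[0.9,0,0,-0.84,0]]'; python3 -m jog '[[1,-0.01,-0.15,0,0],[1,-0.03,-0.4,0,0],[1,-0.05,-0.65,0,0],[1,-0.06,-0.88,0,0]]'; python3 -m jog '[[1,-0.02,-0.25,0,0],[1,-0.04,-0.5,0,0],[1,-0.05,-0.75,0,0],[1,-0.06,-0.88,0,0],[1,-0.06,-0.88,0,0],[1,-0.06,-0.88,0,0]]';  python3 -c "
from h import *
plan((.6074,.0166,.2475,99),(.6074,.0166,.0775,99))"
```

```text
time: 43.22
ee_pos: [0.5297, 0.3615, 0.0817]
tool_rot: [0.001, -0.078, 0.997, 0.0]
force: [0.3, -1.4, 6.0]
width: 0.0507
gripper_force: 43.0
time: 44.6
ee_pos: [0.5285, 0.3612, 0.2471]
tool_rot: [-0.0, -0.078, 0.997, -0.0]
force: [1.1, 0.5, -0.8]
width: 0.0767
gripper_force: 0.0
time: 45.1
ee_pos: [0.5675, 0.1876, 0.2459]
tool_rot: [-0.001, -0.078, 0.997, -0.0]
force: [1.0, 0.2, 0.4]
width: 0.0852
gripper_force: 0.0
time: 45.85
ee_pos: [0.6068, 0.018, 0.2468]
tool_rot: [-0.001, -0.079, 0.997, 0.0]
force: [-0.2, 1.0, -0.8]
width: 0.0857
gripper_force: 0.0
now [0.6068 0.018  0.2468] 99.01 t 45.85
(0.6074, 0.0166, 0.2475, 99) -> [-0.002 -0.008 -0.003  0.   ] dist mm 2
(0.6074, 0.0166, 0.0775, 99) -> [0.   0.   0.85 0.  ] dist mm 170
```

Next the can: grasp it on the mat, lift it and carry it back along (+0.06,+0.58) twice.

```bash
python3 -m jog '[[1,0,-0.006,0.15,0],[1,0,-0.006,0.35,0],[1,0,-0.006,0.55,0],[1,0,-0.006,0.72,0],[1,0,-0.006,0.85,0],[1,0,-0.006,0.85,0],[0.4,0,-0.006,0.85,0],[0.4,0,-0.006,0.85,0],[0.4,0,-0.006,0.85,0],[0.4,0,-0.006,0.85,0],[0.4,0,-0.006,0.85,0],[0.4,0,-0.006,0.85,0]]' 40; python3 -m jog '[[0.4,0,0,-0.03,0],[0.4,0,0,-0.1,0],[0.4,0,0,-0.22,0],[0.4,0,0,-0.36,0],[0.4,0,0,-0.52,0],[0.4,0,0,-0.68,0],[0.4,0,0,-0.8,0],[0.4,0,0,-0.85,0],[0.4,0,0,-0.85,0]]';  python3 -m jog '[[0.4,0,0.06,0,0],[0.4,0.01,0.18,0,0],[0.4,0.03,0.32,0,0],[0.4,0.04,0.46,0,0],[0.4,0.06,0.58,0,0]]'; python3 -m jog '[[0.4,0,0.12,0,0],[0.4,0.02,0.26,0,0],[0.4,0.04,0.4,0,0],[0.4,0.06,0.51,0,0],[0.4,0.06,0.58,0,0],[0.4,0.06,0.58,0,0],[0.4,0.06,0.58,0,0]]'; python3 -c "
from h import *
plan((.5482,.242,.2475,99),(.5482,.242,.080,99))"
```

```text
time: 47.35
ee_pos: [0.6087, 0.0163, 0.0799]
tool_rot: [0.001, -0.079, 0.997, 0.0]
force: [-1.1, 1.2, 7.0]
width: 0.05
gripper_force: 41.6
time: 48.48
ee_pos: [0.6079, 0.016, 0.2484]
tool_rot: [0.0, -0.078, 0.997, -0.0]
force: [-0.5, 0.4, -1.5]
width: 0.0503
gripper_force: 41.9
time: 49.1
ee_pos: [0.5765, 0.1305, 0.2466]
tool_rot: [-0.001, -0.079, 0.997, 0.0]
force: [0.3, -0.1, -2.4]
width: 0.0499
gripper_force: 41.9
time: 49.98
ee_pos: [0.5477, 0.241, 0.2476]
tool_rot: [-0.0, -0.078, 0.997, -0.0]
force: [0.0, -0.4, -2.2]
width: 0.0502
gripper_force: 41.9
now [0.5477 0.241  0.2476] 98.98 t 49.975
(0.5482, 0.242, 0.2475, 99) -> [-0.003  0.004  0.    -0.001] dist mm 1
(0.5482, 0.242, 0.08, 99) -> [0.    0.    0.837 0.   ] dist mm 167
```

```bash
python3 -m jog '[[0.4,0,0.003,0.1,0],[0.4,0,0.003,0.25,0],[0.4,0,0.003,0.4,0],[0.4,0,0.003,0.55,0],[0.4,0,0.003,0.68,0],[0.4,0,0.003,0.77,0],[0.4,0,0.003,0.82,0],[0.4,0,0.003,0.84,0],[0.4,0,0.003,0.84,0],[0.4,0,0.003,0.84,0]]'; python3 -m jog '[[0.8,0,0,0,0],[0.8,0,0,0,0],[0.8,0,0,0,0],[0.8,0,0,0,0],[0.8,0,0,0,0],[0.9,0,0,-0.15,0],[0.9,0,0,-0.4,0],[0.9,0,0,-0.65,0],[0.9,0,0,-0.84,0],[0.9,0,0,-0.84,0],[0.9,0,0,-0.84,0]]'; python3 -m jog '[[1,0.04,-0.15,0,0],[1,0.1,-0.35,0,0],[1,0.15,-0.55,0,0]]'; python3 -m jog '[[1,0.05,-0.2,0,0],[1,0.1,-0.4,0,0],[1,0.15,-0.55,0,0],[1,0.15,-0.55,0,0],[1,0.15,-0.55,0,0]]';  python3 -c "
from h import *
plan((.5225,.0150,.2475,99),(.5225,.0150,.0775,99))"
```

```text
time: 51.22
ee_pos: [0.5489, 0.2422, 0.0819]
tool_rot: [0.002, -0.078, 0.997, 0.0]
force: [-1.3, -0.2, 6.9]
width: 0.0502
gripper_force: 42.5
time: 52.6
ee_pos: [0.5474, 0.2421, 0.2472]
tool_rot: [-0.0, -0.078, 0.997, -0.0]
force: [-1.4, 0.3, 0.4]
width: 0.0767
gripper_force: 0.0
time: 52.98
ee_pos: [0.534, 0.1278, 0.246]
tool_rot: [-0.001, -0.079, 0.997, 0.0]
force: [0.1, 0.1, -0.6]
width: 0.0851
gripper_force: 0.0
time: 53.6
ee_pos: [0.5222, 0.0158, 0.2469]
tool_rot: [-0.001, -0.078, 0.997, 0.0]
force: [-0.1, -0.3, 0.7]
width: 0.0858
gripper_force: 0.0
now [0.5222 0.0158 0.2469] 98.98 t 53.6
(0.5225, 0.015, 0.2475, 99) -> [-0.001 -0.004 -0.003 -0.001] dist mm 1
(0.5225, 0.015, 0.0775, 99) -> [0.   0.   0.85 0.  ] dist mm 170
```

Now the square bottle, back along (-0.037,+0.7) twice.

```bash
python3 -m jog '[[1,0,-0.003,0.15,0],[1,0,-0.003,0.35,0],[1,0,-0.003,0.55,0],[1,0,-0.003,0.72,0],[1,0,-0.003,0.85,0],[1,0,-0.003,0.85,0],[0.4,0,-0.003,0.85,0],[0.4,0,-0.003,0.85,0],[0.4,0,-0.003,0.85,0],[0.4,0,-0.003,0.85,0],[0.4,0,-0.003,0.85,0],[0.4,0,-0.003,0.85,0]]' 40; python3 -m jog '[[0.4,0,0,-0.03,0],[0.4,0,0,-0.1,0],[0.4,0,0,-0.22,0],[0.4,0,0,-0.36,0],[0.4,0,0,-0.52,0],[0.4,0,0,-0.68,0],[0.4,0,0,-0.8,0],[0.4,0,0,-0.85,0],[0.4,0,0,-0.85,0]]';  python3 -m jog '[[0.4,0,0.06,0,0],[0.4,-0.01,0.18,0,0],[0.4,-0.02,0.32,0,0],[0.4,-0.03,0.46,0,0],[0.4,-0.04,0.6,0,0],[0.4,-0.04,0.7,0,0]]'; python3 -m jog '[[0.4,0,0.12,0,0],[0.4,-0.01,0.26,0,0],[0.4,-0.02,0.4,0,0],[0.4,-0.03,0.53,0,0],[0.4,-0.035,0.63,0,0],[0.4,-0.035,0.7,0,0],[0.4,-0.035,0.7,0,0],[0.4,-0.035,0.7,0,0]]'; python3 -c "
from h import *
plan((.493,.2942,.2475,99),(.493,.2942,.080,99))"
```

```text
time: 55.1
ee_pos: [0.5238, 0.0149, 0.0796]
tool_rot: [0.001, -0.079, 0.997, -0.0]
force: [-0.7, 1.2, 5.8]
width: 0.0479
gripper_force: 41.1
time: 56.22
ee_pos: [0.523, 0.0147, 0.2484]
tool_rot: [0.0, -0.078, 0.997, -0.0]
force: [0.7, 0.3, -2.0]
width: 0.0475
gripper_force: 41.2
time: 56.98
ee_pos: [0.5077, 0.1562, 0.2467]
tool_rot: [-0.001, -0.079, 0.997, 0.0]
force: [-0.3, -0.5, -2.0]
width: 0.0477
gripper_force: 41.1
time: 57.98
ee_pos: [0.4938, 0.2932, 0.2479]
tool_rot: [-0.0, -0.078, 0.997, -0.0]
force: [-0.2, -0.8, -2.1]
width: 0.0477
gripper_force: 41.2
now [0.4938 0.2932 0.2479] 98.98 t 57.975
(0.493, 0.2942, 0.2475, 99) -> [ 0.003  0.005  0.002 -0.001] dist mm 1
(0.493, 0.2942, 0.08, 99) -> [0.    0.    0.837 0.   ] dist mm 167
```

```bash
python3 -m jog '[[0.4,0.002,0.003,0.1,0],[0.4,0.002,0.003,0.25,0],[0.4,0.002,0.003,0.4,0],[0.4,0.002,0.003,0.55,0],[0.4,0.002,0.003,0.68,0],[0.4,0.002,0.003,0.77,0],[0.4,0.002,0.003,0.82,0],[0.4,0.002,0.003,0.84,0],[0.4,0.002,0.003,0.84,0],[0.4,0.002,0.003,0.84,0]]'; python3 -m jog '[[0.8,0,0,0,0],[0.8,0,0,0,0],[0.8,0,0,0,0],[0.8,0,0,0,0],[0.8,0,0,0,0],[0.9,0,0,-0.15,0],[0.9,0,0,-0.4,0],[0.9,0,0,-0.65,0],[0.9,0,0,-0.84,0],[0.9,0,0,-0.84,0],[0.9,0,0,-0.84,0]]'; python3 -m jog '[[1,0.05,-0.2,-0.1,0],[1,0.1,-0.45,-0.2,0],[1,0.2,-0.7,-0.3,0],[1,0.2,-0.95,-0.3,0],[1,0.2,-1,-0.3,0],[1,0.2,-1,-0.3,0]]'; python3 -m jog '[[1,0.05,-0.2,0,0],[1,0.1,-0.45,0,0],[1,0.2,-0.7,0,0],[1,0.2,-0.95,0,0],[1,0.2,-1,0,0],[1,0.2,-1,0,0],[1,0.2,-1,0,0]]'; python3 -c "
from h import *
a=snapshot('scene');b=snapshot('top');plan()
a0=cv2.imread('pics/scene0.png');t0=cv2.imread('pics/top0.png')
f=lambda i:cv2.resize(i,None,fx=3,fy=3,interpolation=2)
A=np.hstack([f(a0[95:205,310:440]),f(a[95:205,310:440])]);B=np.hstack([f(t0[240:345,70:200]),f(b[240:345,70:200])])
cv2.imwrite('pics/cmp.png',cv2.resize(np.vstack([A,B]),None,fx=.92,fy=.92))
"
```

```text
time: 59.22
ee_pos: [0.494, 0.2943, 0.0815]
tool_rot: [0.001, -0.078, 0.997, 0.0]
force: [-3.5, -1.8, 6.2]
width: 0.0469
gripper_force: 40.6
time: 60.6
ee_pos: [0.4932, 0.2942, 0.2472]
tool_rot: [-0.0, -0.078, 0.997, -0.0]
force: [-0.1, -0.9, -0.5]
width: 0.0768
gripper_force: 0.0
time: 61.35
ee_pos: [0.4847, 0.0902, 0.3067]
tool_rot: [-0.001, -0.078, 0.997, 0.0]
force: [0.6, 0.8, -1.1]
width: 0.0858
gripper_force: 0.0
time: 62.22
ee_pos: [0.4769, -0.1118, 0.3079]
tool_rot: [-0.0, -0.079, 0.997, 0.0]
force: [0.1, -0.1, -0.9]
width: 0.0853
gripper_force: 0.0
now [ 0.4769 -0.1119  0.308 ] 99.11 t 62.325
```

View pics/cmp.png

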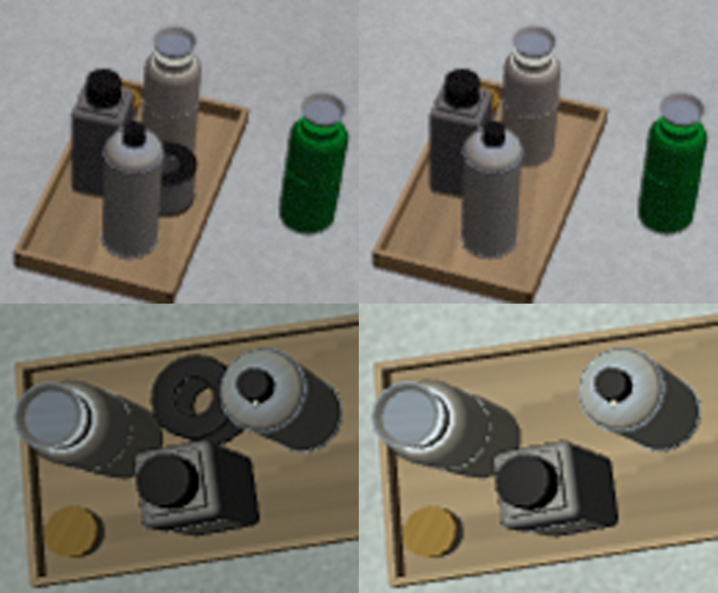

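Before and after match: in both views the containers are back on their spots to within a pixel or two, upright, and the tin has not moved. The reel is seated and the gripper is clear of everything.

```bash
python3 -c "
from rig import *
print(sign_off())"
```

```text
the job is handed in; nothing more can be done
None
```

The job is handed in: the reel sits flat on the stand over the spindle, and both bottles and the can are back upright on their original spots in the tray (before/after pictures match to a pixel or two), after about 62 s of the 144 s allowed; `sign_off()` gave no verdict.

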